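# Check a turbidity meter with its sealed standard and hold the shutter open for the reading

### The arm

A 7-joint arm with a two-finger parallel gripper is mounted at the origin on a cart in front of the work surface, level with it; the furniture and walls round the work are solid. World frame = base frame: x ahead of the robot, y to its left, z up, the work surface at z = 0. Lengths are in m, angles in degrees, forces in N, time in s.
With the tool pointing down it reaches from about 0.35 to 0.9 m from the base axis. Payload 7.2 kg.
Tool frame: the origin (TCP) lies on the front face of the gripper's body, between the roots of the fingers; the fingertips stand 73 mm ahead of it and the grasp point (between the pads) lies 54 mm ahead of it; z points along the fingers, y is the line along which they close (so a half turn about z gives the same grasp; the last joint's range is limited). The gripper opens to 85 mm and grips with 20 to 120 N. Pads are 22 mm wide; open, the fingers measure 114 mm over their backs; the gripper's body (76 mm by 85 mm) begins 54 mm behind the grasp point. The pads swing forward as they close: fully open they stand 13 mm farther back than shut.
Start: joints at [-74.267, 23.554, -0.728, 91.456, 0.321, 64.991, -4.71], TCP at [0.21, 0.589, 0.304] pointing down, gripper open.
Joint ranges: [-169.25, 169.25], [-16.82, 113.86], [-84.01, 82.57], [7.8, 145.47], [-59.2, 239.2], [7.22, 106.19], [-163.78, 163.78]. Speed limits (degrees/s): [136.94, 136.94, 172.46, 172.46, 180, 180, 180].

### API

Orientations are given as a 3x3 rotation matrix whose columns are the frame's x, y, z axes.
In Python, from rig import env, imaging, boxes_of, masks_of, spot_point gives the robot as it stands.
- The arm moves only by the shell command python3 -m crank 'ROWS'. ROWS is JSON, a list that holds one entry, the list of rows, each a list of 7 numbers: the turn, a rotation vector about the tool's x, y, z scaled (see below), then the shift along the tool's x, y, z scaled (see below), then the closure in counts, from 0 (fully open) to 255 (shut). A call has 1 to 12 rows; each row is the pose to reach, as a shift and turn from the pose commanded when the call began, along the tool's axes at that moment, turning the shorter way round; what a row does not reach only later rows make up. The controller multiplies each number of a shift by 50 cm and each number of a turn by 180 degrees. A row lasts 1/10 s, in which the tool goes at most 50 mm and 8.59 degrees, less where a joint would pass 70% of its speed; a pose out of reach is approached as far as the arm can. A call with a number of a shift or a turn outside -1 to 1 is refused whole. A call with a gripper value outside its range is refused whole. The fingers move at their own pace and stop on an object; the grip force is fixed at half the most. Time passes only in rows, so rows that repeat a pose let the fingers close. It gives the time, the measured TCP pose, the force, the opening and the grip force at its end, in the units of the state.
- env.sense(): the state, without advancing time (a new reading comes with each control period).
- imaging.read_camera(name): name is "scene" or "top"; returns a dict with "image" (420x560x3 uint8, blue, green, red), "range_z" (420x560 float32, m along the optical axis (not along the pixel's ray), 0 where there is no reading), "K" (3x3 intrinsics, pixels), "T" (4x4, takes a point from camera to world coordinates). Camera axes: x right, y down, z forward; pixel columns grow to the right and rows downward; lengths in m; the calibration is good to about 2 mm. A picture is of the moment at which its call begins.
- env.job_done(): hands the job in; it is judged then, once.
Trained networks look in a picture, given as the dict that the camera call returned (one of the last four; its "shot" number tells which), for a name from the list of things; names that differ only in an ending like _2 or _b are one class to them, and where a whole thing is asked for, a point or a joint stands for the part that bears it (a point fixed in the world has none). Each returns a list of dicts, best first, with "score" (0 to 1); they miss things now and then, are a little off and sometimes report something else, mostly with a low value. They report only what shows in the picture. A call takes as long as a camera call. They do not tell look-alikes from the thing itself.
- boxes_of(thing, picture): "box" ([centre column, centre row, width, height] in pixels, round what is visible of it).
- masks_of(thing, picture): "region" (420x560 bool, what is visible of it) and "box" ([centre column, centre row, width, height] in pixels, round what is visible of it).
- spot_point(thing, picture): "xy" ([column, row] in pixels: a listed point, or the origin of a listed thing).
The state is a dict: "time_s": time; "q": joint angles; "qvel": joint speeds; "effort": joint torques, N m; "eef_pos": TCP position; "tcp_rot": TCP orientation; "ft_force": force on the tool from outside, world axes, zero at the start; "moment": the same for the moment, N m; "grip_width": finger opening in m; "finger_force": force on a finger pad.
Only numpy, scipy, OpenCV 4.12 (cv2) and the standard library are available. Lean on these libraries where they do the work, as an engineer would, in place of code of your own. Each camera call takes 0.05 s, during which the arm holds its last target. There are 200 camera calls.

### The job

Three sealed standards of different diameter stand in the white tray: take the one that fits the round well of the turbidity meter closely, lower it into the well (do not drop it) until its flange lies flush on the well's rim, and let go of it. Then, and not before, because the detector must stay dark until the well is closed, take the blue knob and pull the spring-return shutter slide out until the black line across the slide is level with the red lines on its rails. Finish while holding the knob there against the spring for the reading; leave the other two standards where they stand, and knock over neither the beaker nor the sample bottle.

Things in the scene. Friction and masses are not known exactly. Their poses are not given: they have to be found in the camera images.
- meter: Bench turbidity meter, light grey with dark sides, fixed to the bench. Its origin lies on the bench under the centre of the well, z up, x from its front to its back: the slide bed points to -x. Housing 102 x 120 mm (x from -32 to +70 mm), flat top 60 mm above the bench; a display console, 87 mm high, stands at its back from x = +34 mm. The slide bed, 84 mm wide and at most 37 mm high, reaches forward to x = -136 mm.
- well_mouth (a point): Centre of the well's mouth, 64 mm above the bench in a square black block of 44 mm: a round upright hole of 26 mm diameter, 45 mm deep, open at the top. The standard's flange comes to rest on the rim, at this height. Axes as meter.
- cell_19: Sealed standard too small for the well: pale cylinder of 19 mm diameter and 43 mm height, above it a black flange of 31 mm diameter, 5 mm thick, and a black grip of 22 mm diameter, 30 mm high; 78 mm in all. Origin at the centre of its foot, z up.
- cell_24: Sealed standard that fits the well: same shape, body 24 mm in diameter and 43 mm high with a small chamfer at its foot, flange 36 mm in diameter and 5 mm thick, grip 26 mm in diameter, from 48 to 78 mm above its foot; about 60 g. Origin at the centre of its foot, z up.
- cell_29: Sealed standard too large for the well: same shape, body 29 mm, flange 41 mm, grip 30 mm in diameter, same heights. Origin at the centre of its foot, z up.
- cell_24_seat (a point): Centre of the underside of the flange of cell_24, 43 mm above its foot; it coincides with well_mouth when the standard is home.
- tray: Shallow white tray, fixed, 150 x 70 mm, rim 12 mm high, floor 3 mm thick. Origin at the centre of its underside. The standards stand upright in a row along its x axis, about 49 mm apart, in any order.
- shutter: The shutter slide: aluminium plate 62 mm wide running along the meter's x axis in the bed, with a blue knob on a steel stem. A spring draws it back in (about 3 N when shut, 9 N at the red line; it goes back as soon as it is let go); it moves out towards the meter's -x, from 0 to 44 mm at most, the red line being at 32 mm. Axes as meter.
- shutter_knob (a point): Centre of the blue knob's head, to grip: 24 mm in diameter, 28 mm high, upright, its centre 80 mm above the bench, on a stem of 12 mm diameter.
- shutter_index (a point): Middle of the black line across the slide, right under the knob.
- red_line (a point): Point midway between the two red lines on the rails, at the height of the slide's top, 114 mm in front of the well's centre; shutter_index must come to it. Axes as meter.
- beaker: Bystander: small glass beaker, 46 mm in diameter, 56 mm high. Origin at the centre of its foot.
- sample_20: Bystander: white plastic sample bottle with a black cap, 37 mm in diameter, 81 mm high. Origin at the centre of its foot.
Not all that is in view belongs to the job. What is shaped like the cell_24 but pink or purple is not meant.

How it is judged:
By the outcome, as a careful person would: the job done as asked, in the order asked, and still so for the second after the job is handed in, while the arm keeps its last pose, push and grip.
It also fails if it takes over 51 s, if anything falls off the work surface, if the arm or the gripper's body presses on something with over 40 N, if the wrist force passes 120 N, or if a joint passes its speed limit or range.

## Working session

There is one attempt and no reset: what is moved stays moved. The work goes in short steps, Python scripts to look and compute and a shell command to move; the robot and the scene stay as the last step left them, time stands still between calls to the robot, and variables do not carry over. Pictures are saved under pics/ and viewed, at most 12 in all, crops included, and the job is handed in when it is done.

```bash
mkdir -p pics
cat > h.py <<'E'
from rig import env, imaging, boxes_of, masks_of, spot_point
import numpy as np, cv2
def pt(p,u,v,d): # depth -> world
    K=p["K"]; c=np.array([(u-K[0,2])/K[0,0]*d,(v-K[1,2])/K[1,1]*d,d,1]); return (p["T"]@c)[:3]
def atz(p,u,v,z): # ray at height z
    o=p["T"][:3,3]; r=pt(p,u,v,1.)-o; return o+r*(z-o[2])/r[2]
def proj(p,X):
    c=np.linalg.inv(p["T"])@np.r_[X,1]; return (p["K"]@c[:3])[:2]/c[2]
def cloud(p):
    v,u=np.mgrid[:420,:560]; d=p["range_z"]; K=p["K"]
    c=np.stack([(u-K[0,2])/K[0,0]*d,(v-K[1,2])/K[1,1]*d,d],-1)
    W=c@p["T"][:3,:3].T+p["T"][:3,3]; W[d==0]=np.nan; return W
E
python3 - <<'E'
from h import *
np.set_printoptions(precision=4,suppress=True)
s=env.sense(); print(s["time_s"],s["eef_pos"],s["tcp_rot"],s["grip_width"])
ims=[]
for n in("top","scene"):
    p=imaging.read_camera(n); ims.append(p["image"]); print(n,p["T"][:3,3],p["K"][0,0])
    W=cloud(p)
    for t in["well_mouth","cell_19","cell_24","cell_29","cell_24_seat","shutter_knob","red_line","shutter_index","meter","tray","beaker","sample_20"]:
        for r in spot_point(t,p)[:3]:
            u,v=r["xy"]; print(t,round(r["score"],2),np.round(r["xy"],1),W[int(np.clip(v,0,419)),int(np.clip(u,0,559))])
cv2.imwrite("pics/a.png",ims[0]);cv2.imwrite("pics/b.png",ims[1])
E
```

```text
0.0 [0.21   0.5883 0.303 ] [[-0.9418  0.3361 -0.0004]
 [ 0.3361  0.9418 -0.0015]
 [-0.0001 -0.0016 -1.    ]] 0.085404516079494
top [ 0.436  -0.2083  0.9953] 481.1916477024511
well_mouth 0.75 [269.7 153.3] [ 0.6087 -0.1449  0.0183]
well_mouth 0.62 [223.6 187.4] [ 0.5371 -0.0528  0.0294]
cell_19 0.82 [272.  229.1] [ 0.4519 -0.1559  0.0788]
cell_19 0.72 [184.4 146.4] [0.6154 0.0215 0.0586]
cell_19 0.65 [314.2 222. ] [ 0.4659 -0.2358  0.0774]
cell_24 0.82 [272.  229.1] [ 0.4519 -0.1559  0.0788]
cell_24 0.72 [184.4 146.4] [0.6154 0.0215 0.0586]
cell_24 0.65 [314.2 222. ] [ 0.4659 -0.2358  0.0774]
cell_29 0.82 [272.  229.1] [ 0.4519 -0.1559  0.0788]
cell_29 0.72 [184.4 146.4] [0.6154 0.0215 0.0586]
cell_29 0.65 [314.2 222. ] [ 0.4659 -0.2358  0.0774]
cell_24_seat 0.79 [315.7 283.9] [ 0.3506 -0.2382  0.0778]
cell_24_seat 0.61 [268.  228.5] [ 0.4537 -0.1484  0.0812]
shutter_knob 0.56 [237.4 178.7] [ 0.5475 -0.0896  0.0942]
red_line 0.77 [224.4 188.4] [ 0.5349 -0.0552  0.0316]
shutter_index 0.74 [241.2 181.6] [ 0.5431 -0.096   0.0838]
meter 0.97 [270.5 157.3] [ 0.6006 -0.147   0.0177]
tray 0.
[... 579 characters left out ...]
9 0.79 [247.2 248.6] [ 0.446  -0.2066  0.0167]
cell_29 0.67 [206.4 280.8] [ 0.3393 -0.2442  0.0331]
cell_29 0.62 [251.7 166.7] [ 0.5408 -0.0791  0.0907]
cell_24_seat 0.65 [207.7 269.2] [ 0.3413 -0.2491  0.0638]
cell_24_seat 0.63 [231.  215.5] [ 0.4429 -0.1592  0.066 ]
cell_24_seat 0.59 [253.5 145.9] [0.6119 0.0211 0.0615]
shutter_knob 0.84 [260.1 171. ] [ 0.5513 -0.096   0.084 ]
red_line 0.97 [244.2 182.1] [ 0.5425 -0.0472  0.0294]
shutter_index 0.77 [257.  186.3] [ 0.5478 -0.0896  0.0434]
meter 0.63 [291.  204.9] [ 0.5568 -0.1934  0.0617]
tray 0.89 [248.8 251.4] [ 0.4472 -0.2077  0.0089]
tray 0.55 [257.9 172.4] [ 0.5439 -0.096   0.0846]
sample_20 0.62 [367.  253.9] [ 0.6163 -0.3479  0.0227]
```

View pics/a.png

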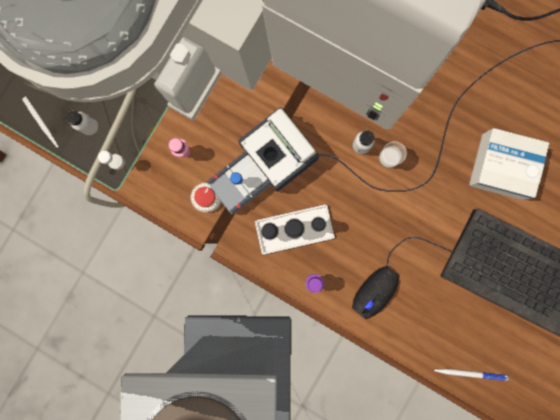

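View pics/b.png

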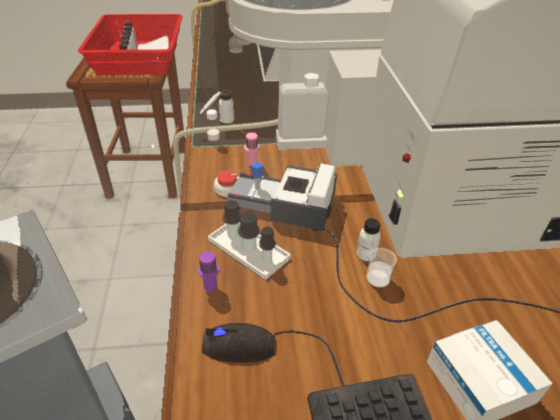

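Top view: the candidates for cell_24 are the tray cells at (269,231), (294,229) and (319,224). Look-alikes are purple at (315,284) and pink at (179,148). The meter well is at (270,153), the knob at (237,179), a red-capped object at (205,197), the bottle at (364,141) and the beaker at (392,154). The right-hand cell looks smallest and the middle one largest, so I'll measure the left one and crop in on it.

Run:
```python
from h import *
np.set_printoptions(precision=4,suppress=True)
p=imaging.read_camera("top"); q=imaging.read_camera("scene")
W=cloud(p)
# grips: connected comps of points 0.07<z<0.09 near tray
reg=((W[...,2]>.068)&(W[...,2]<.095)&(abs(W[...,0]-.455)<.06)&(abs(W[...,1]+.2)<.09)).astype(np.uint8)
n,L,st,c=cv2.connectedComponentsWithStats(reg)
for i in range(1,n):
    if st[i,4]>30:
        P=W[L==i]; print("grip",c[i],st[i],atz(p,*c[i],.081),"d_eq mm",2*np.sqrt(st[i,4]/np.pi)*(p["T"][2,3]-.081)/p["K"][0,0]*1000, "zmed",np.median(P[:,2]))
# flange (z .04-.06) for scene camera widths
V=cloud(q)
regs=((V[...,2]>.054)&(V[...,2]<.088)&(abs(V[...,0]-.455)<.06)&(abs(V[...,1]+.2)<.09)).astype(np.uint8)
n,L,st,c=cv2.connectedComponentsWithStats(regs)
for i in range(1,n):
    if st[i,4]>30:
        P=V[L==i]; print("scene grip",c[i],st[i],P.mean(0),np.ptp(P,0), "w mm", st[i,2]*np.median(q["range_z"][L==i])/q["K"][0,0]*1000)
# meter housing top
for nm,C in(("top",W),("scene",V)):
    m=masks_of("meter",p if nm=="top" else q)
    R=m[0]["region"]; 
    H=C[R&(abs(C[...,2]-.0615)<.006)]; r=cv2.minAreaRect((H[:,:2]*1000).astype(np.float32)); print(nm,m[0]["score"],"housing",r)
    B=C[R&(C[...,2]<.04)&(C[...,2]>.02)]; print("bed",cv2.minAreaRect((B[:,:2]*1000).astype(np.float32)))
    k=(p if nm=="top" else q)["image"].astype(int); blue=(k[...,0]>k[...,2]+60)&(k[...,0]>k[...,1]+30)&R
    K=C[blue]; print("blue",blue.sum(),np.nanmean(K,0),np.nanmax(K,0),np.argwhere(blue).mean(0)[::-1])
a=cv2.resize(p["image"][120:260,190:340],None,fx=3.9,fy=3.9,interpolation=cv2.INTER_CUBIC); 
cv2.imwrite("pics/c.png",a)
cv2.imwrite("pics/d.png",cv2.resize(q["image"][140:280,190:350],None,fx=4,fy=4,interpolation=cv2.INTER_CUBIC))
```

```text
grip [318.7364 223.2727] [313 218  12  12 110] [ 0.4634 -0.2447  0.081 ] d_eq mm 22.485769967873637 zmed 0.08072480694113693
grip [293.9072 227.701 ] [286 220  17  16 194] [ 0.4547 -0.1977  0.081 ] d_eq mm 29.861545826049326 zmed 0.08145881005678796
grip [268.6815 230.5223] [262 224  14  14 157] [ 0.4489 -0.1498  0.081 ] d_eq mm 26.86341659285764 zmed 0.08111594139845568
scene grip [231.119  209.9206] [224 201  15  20 252] [ 0.4467 -0.1541  0.0729] [0.0266 0.0279 0.0294] w mm 27.819329789843977
scene grip [247.9238 223.1463] [240 213  17  22 328] [ 0.4521 -0.2027  0.0733] [0.0309 0.0318 0.0298] w mm 30.528006505742795
scene grip [266.9009 236.0811] [261 227  13  19 222] [ 0.4613 -0.249   0.0726] [0.0227 0.0224 0.0292] w mm 22.66229019807475
top 0.96 housing ((611.6159057617188, -164.77093505859375), (124.55928802490234, 107.92367553710938), 38.57042694091797)
bed ((579.1078491210938, -129.2960205078125), (115.55329132080078, 215.99749755859375), 27.560361862182617)
blue 103 [ 0.5478 -0.0867  0.0938] [ 0.5574 -0.0759  0.099 ] [235.466  177.8835]
scene 0.88 housing ((595.5048828125, -145.31944274902344), (126.82898712158203, 160.50051879882812), 38.23811340332031)
bed ((608.22998046875, -105.85769653320312), (199.4856719970703, 213.4772186279297), 39.90983200073242)
blue 116 [ 0.5465 -0.0911  0.0882] [ 0.5602 -0.0764  0.098 ] [256.6638 168.931 ]
```

View pics/c.png

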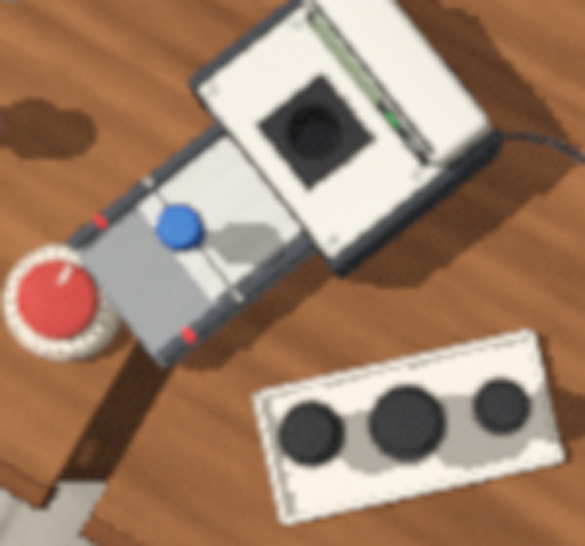

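View pics/d.png

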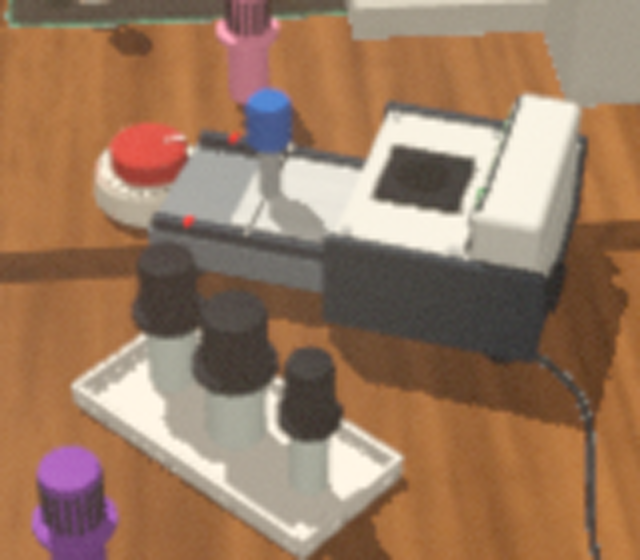

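Both views agree. The left tray cell (crop (311,433), full image (268.7,230.5)) has a 26 mm grip, so it is cell_24. The middle one is 30 mm and the right one 22 mm. Next I need the meter's yaw and the well centre.

```bash
cat > meter.py <<'E'
from h import *
from scipy.optimize import least_squares
def fit(p,box,name):
    # dark block -> plane z=.064
    u0,u1,v0,v1=box; g=p["image"].max(2); big=cv2.resize(g[v0:v1,u0:u1],None,fx=6,fy=6,interpolation=cv2.INTER_CUBIC)
    n,L,st,c=cv2.connectedComponentsWithStats((big<110).astype(np.uint8))
    i=1+np.argmax(st[1:,4]); v,u=np.nonzero(L==i); 
    P=np.array([atz(p,(a+.5)/6-.5+u0,(b+.5)/6-.5+v0,.064)[:2] for a,b in zip(u[::3],v[::3])])
    r=cv2.minAreaRect((P*1000).astype(np.float32)); print(name,"block",np.round(r[0],1),np.round(r[1],1),round(r[2],1),"mean",np.round(P.mean(0)*1000,1))
def reds(p,name):
    k=p["image"].astype(int); R=((k[...,2]>k[...,1]+70)&(k[...,2]>k[...,0]+70)).astype(np.uint8)
    n,L,st,c=cv2.connectedComponentsWithStats(R)
    for i in range(1,n):
        if 3<=st[i,4]<40 and 200<c[i][0]<290 and 160<c[i][1]<215: print(name,"red",c[i],st[i,4],np.round(atz(p,*c[i],.037)*1000,1))
if __name__=="__main__":
    p=imaging.read_camera("top"); q=imaging.read_camera("scene")
    fit(p,(254,287,137,170),"top"); fit(q,(281,311,174,195),"scene")
    reds(p,"top"); reds(q,"scene")
    for n,c in(("top",p),("scene",q)):
        for t in("well_mouth","red_line","shutter_knob"):
            for r in spot_point(t,c)[:1]: print(n,t,r["score"],np.round(atz(c,*r["xy"],{"well_mouth":.064,"red_line":.035,"shutter_knob":.08}[t])*1000,1))
    k=p["image"].astype(int); b=np.argwhere((k[...,0]>k[...,2]+60)&(k[...,0]>k[...,1]+30))
    b=b[(b[:,1]<260)&(b[:,0]<210)]; print("knob top",np.round(atz(p,*b.mean(0)[::-1],.094)*1000,1))
    W=cloud(p); m=W[185:215,190:222]; m=m[m[...,2]>.035]; print("dome",np.nanmean(m,0),np.nanmax(m,0))
E
python3 meter.py
```

```text
top block [ 599.8 -150.6] [41.9 40.7] 38.5 mean [ 599.9 -150.6]
scene block [ 600.5 -151.7] [44.2 42.3] 39.2 mean [ 600.3 -151.9]
top red [214.91666667 176.08333333] 12 [558.4 -37.3  37. ]
top red [238.  205.5] 10 [499.2 -84.9  37. ]
scene red [248.   173.75] 8 [560.5 -35.8  37. ]
scene red [236.5 195. ] 6 [500.9 -83.9  37. ]
top well_mouth 0.61 [ 598.5 -149.6   64. ]
top red_line 0.59 [537.2 -57.4  35. ]
scene well_mouth 0.67 [ 606.4 -150.1   64. ]
scene red_line 0.76 [544.4 -51.3  35. ]
scene shutter_knob 0.79 [553.5 -80.7  80. ]
knob top [547.8 -86.7  94. ]
dome [ 0.51729775 -0.0153502   0.03700273] [0.53637189 0.00475822 0.04239279]
```

```bash
python3 -m crank '[[[0,0,0,-0.5,-0.7,0,0],[0,0,0,-0.5,-0.7,0,0],[0,0,0,-0.5,-0.7,0,0],[0,0,0,-0.5,-0.7,0,0],[0,0,0,-0.5,-0.7,0,0],[0,0,0,-0.5,-0.7,0,0],[0,0,0,-0.5,-0.7,0,0],[0,0,0,-0.5,-0.7,0,0],[0,0,0,-0.5,-0.7,0,0],[0,0,0,-0.5,-0.7,0,0],[0,0,0,-0.5,-0.7,0,0]]]'
```

```text
time_s: 3.0
eef_pos: [0.328, 0.175, 0.3043]
tcp_rot: [[-0.941, 0.338, 0.001], [0.338, 0.941, 0.001], [-0.0, 0.001, -1.0]]
ft_force: [-0.4, 0.6, 0.4]
grip_width: 0.0857
finger_force: 0.0
```

```bash
python3 -m crank '[[[0,0,0.176,-0.447,-0.53,0.1,0],[0,0,0.176,-0.447,-0.53,0.2,0],[0,0,0.176,-0.447,-0.53,0.2,0],[0,0,0.176,-0.447,-0.53,0.2,0],[0,0,0.176,-0.447,-0.53,0.2,0],[0,0,0.176,-0.447,-0.53,0.2,0],[0,0,0.176,-0.447,-0.53,0.2,0],[0,0,0.176,-0.447,-0.53,0.2,0],[0,0,0.176,-0.447,-0.53,0.2,0],[0,0,0.176,-0.447,-0.53,0.2,0]]]'
python3 - <<'E'
from h import *
s=env.sense(); print(np.round(s["eef_pos"],4),np.round(s["tcp_rot"],4))
p=imaging.read_camera("scene"); cv2.imwrite("pics/e.png",cv2.resize(p["image"][100:300,140:360],None,fx=3,fy=3))
d=np.array([.449,-.150,.128])-s["eef_pos"]; print(np.round(s["tcp_rot"].T@d/.5,4))
E
```

```text
time_s: 4.0
eef_pos: [0.4496, -0.1483, 0.2035]
tcp_rot: [[-0.626, 0.78, -0.001], [0.78, 0.626, 0.0], [0.001, -0.001, -1.0]]
ft_force: [-0.6, 0.2, -0.3]
grip_width: 0.0854
finger_force: 0.0
[ 0.4496 -0.1483  0.2035] [[-6.261e-01  7.797e-01 -1.200e-03]
 [ 7.797e-01  6.261e-01  5.000e-04]
 [ 1.100e-03 -6.000e-04 -1.000e+00]]
[-0.002  -0.0031  0.1509]
```

View pics/e.png

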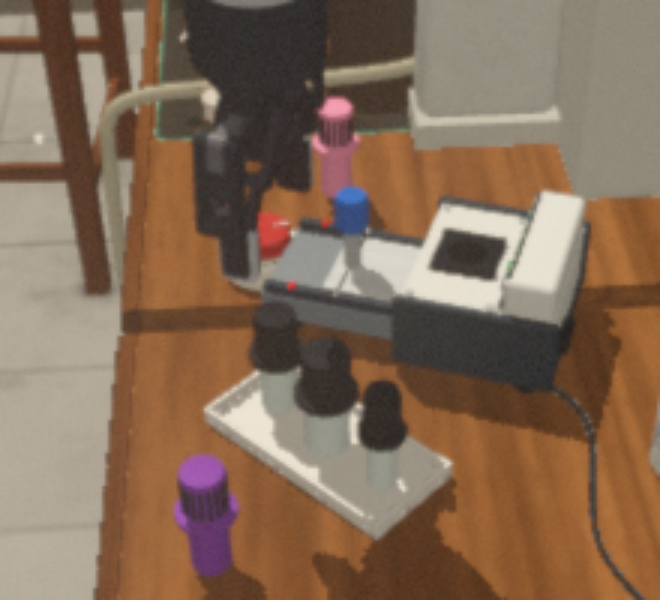

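The open gripper straddles the left tray cell (crop (275,330)) from above, and the cells haven't moved. Going down and closing.

```bash
python3 -m crank '[[[0,0,0,-0.002,-0.003,0.05,0],[0,0,0,-0.002,-0.003,0.1,0],[0,0,0,-0.002,-0.003,0.15,0],[0,0,0,-0.002,-0.003,0.15,0],[0,0,0,-0.002,-0.003,0.15,80],[0,0,0,-0.002,-0.003,0.15,130],[0,0,0,-0.002,-0.003,0.15,180],[0,0,0,-0.002,-0.003,0.15,220],[0,0,0,-0.002,-0.003,0.15,255],[0,0,0,-0.002,-0.003,0.15,255],[0,0,0,-0.002,-0.003,0.15,255]]]'
```

```text
time_s: 5.15
eef_pos: [0.4496, -0.1515, 0.1299]
tcp_rot: [[-0.625, 0.781, 0.002], [0.781, 0.625, 0.0], [-0.001, 0.002, -1.0]]
ft_force: [-0.7, 1.7, 6.7]
grip_width: 0.0241
finger_force: 58.4
```

```bash
python3 -m crank '[[[0,0,0,0,0,-0.04,255],[0,0,0,0,0,-0.1,255],[0,0,0,0,0,-0.2,255],[0,0,0,0,0,-0.23,255],[0,0,0,0,0,-0.23,255],[0,0,0,0,0,-0.23,255]]]'
python3 - <<'E'
from h import *
s=env.sense(); print(np.round(s["eef_pos"],4),np.round(s["tcp_rot"],4),s["ft_force"],s["grip_width"])
d=np.array([.600,-.151,.2450])-s["eef_pos"]; print(np.round(s["tcp_rot"].T@d/.5,4))
E
```

```text
time_s: 5.75
eef_pos: [0.4486, -0.1511, 0.2437]
tcp_rot: [[-0.625, 0.78, 0.0], [0.78, 0.625, 0.001], [0.0, 0.001, -1.0]]
ft_force: [-0.7, -0.7, -0.9]
grip_width: 0.024
finger_force: 59.1
[ 0.4486 -0.1511  0.2437] [[-6.253e-01  7.804e-01  5.000e-04]
 [ 7.804e-01  6.253e-01  6.000e-04]
 [ 2.000e-04  7.000e-04 -1.000e+00]] [-0.73684124 -0.69375183 -0.90498879] 0.02402691925108597
[-0.1892  0.2365 -0.0024]
```

```bash
python3 -m crank '[[[0,0,0,-0.05,0.062,0,255],[0,0,0,-0.11,0.14,0,255],[0,0,0,-0.17,0.21,0,255],[0,0,0,-0.19,0.236,0,255],[0,0,0,-0.19,0.236,0,255],[0,0,0,-0.19,0.236,0,255],[0,0,0,-0.19,0.236,0,255]]]'
python3 - <<'E'
from h import *
np.set_printoptions(precision=4,suppress=True)
s=env.sense(); print(np.round(s["eef_pos"],4),s["tcp_rot"][:,2],s["ft_force"],s["grip_width"])
q=imaging.read_camera("scene"); p=imaging.read_camera("top")
cv2.imwrite("pics/f.png",np.hstack([cv2.resize(q["image"][90:240,210:380],None,fx=2.3,fy=3.0),cv2.resize(p["image"][80:230,170:340],None,fx=2.3,fy=3.0)]))
V=cloud(q); c=V[90:240,210:380].reshape(-1,3)
e=s["eef_pos"]; g=c[(np.hypot(c[:,0]-e[0],c[:,1]-e[1])<.03)&(c[:,2]>.1)&(c[:,2]<.21)]
for z in np.arange(.105,.2,.006):
    l=g[abs(g[:,2]-z)<.003]; 
    if len(l)>3: print(round(z,3),len(l),l.mean(0),np.ptp(l,0)[:2])
d=np.array([.600,-.151,.2])-e; print(np.round(s["tcp_rot"].T@d/.5,4))
E
```

```text
time_s: 6.45
eef_pos: [0.5987, -0.1523, 0.243]
tcp_rot: [[-0.624, 0.781, -0.002], [0.781, 0.624, 0.0], [0.002, -0.001, -1.0]]
ft_force: [1.0, 0.7, -0.5]
grip_width: 0.0239
finger_force: 59.1
[ 0.5987 -0.1523  0.243 ] [-0.0022  0.0004 -1.    ] [ 0.9817  0.6624 -0.5104] 0.023902806548435337
0.117 10 [ 0.593  -0.1556  0.1184] [0.0122 0.0158]
0.123 27 [ 0.5923 -0.1566  0.123 ] [0.0168 0.0166]
0.129 33 [ 0.5921 -0.1573  0.1289] [0.0175 0.0188]
0.135 34 [ 0.5924 -0.1563  0.1354] [0.0208 0.0216]
0.141 33 [ 0.5927 -0.1572  0.1409] [0.018  0.0189]
0.147 24 [ 0.5937 -0.1581  0.1467] [0.0199 0.0152]
0.153 30 [ 0.5914 -0.1581  0.152 ] [0.0173 0.0149]
0.159 22 [ 0.59   -0.1611  0.1602] [0.032 0.02 ]
0.165 79 [ 0.5927 -0.1576  0.1641] [0.0357 0.0359]
0.171 21 [ 0.589  -0.1616  0.172 ] [0.0294 0.0229]
0.177 33 [ 0.5916 -0.162   0.1774] [0.0438 0.0286]
0.183 49 [ 0.5889 -0.1641  0.1831] [0.0416 0.0287]
0.189 46 [ 0.5898 -0.1637  0.1893] [0.0412 0.0315]
0.195 42 [ 0.5887 -0.1656  0.1947] [0.0404 0.0239]
[0.0002 0.0038 0.086 ]
```

View pics/f.png

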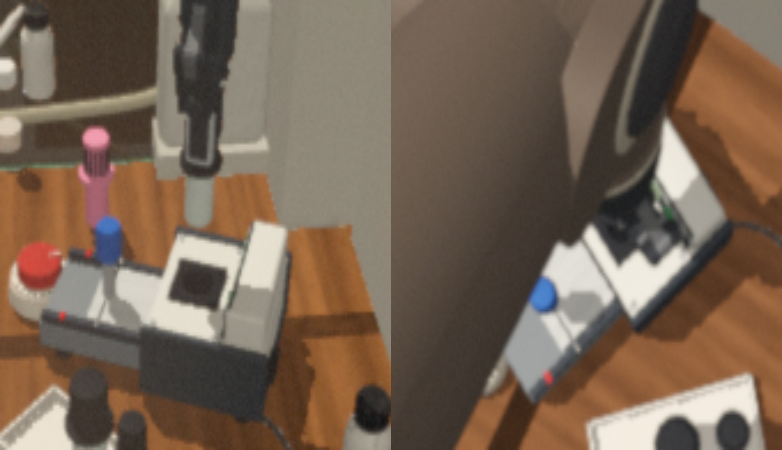

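Cell_24 hangs upright above the black well block: scene crop cell (199,195), well (198,283). I'll lower it close to the mouth, nudge it, and measure the body's silhouette against the block.

```bash
python3 -m crank '[[[0,0,0,-0.003,0.002,0.03,255],[0,0,0,-0.003,0.002,0.06,255],[0,0,0,-0.003,0.002,0.076,255],[0,0,0,-0.003,0.002,0.076,255],[0,0,0,-0.003,0.002,0.076,255]]]'
cat > look.py <<'E'
from h import *
np.set_printoptions(precision=4,suppress=True)
import sys
s=env.sense(); e=s["eef_pos"]; print(e,s["ft_force"],s["grip_width"])
q=imaging.read_camera("scene"); R=s["tcp_rot"]; V=cloud(q)
cen=[]
for z in np.arange(.085,.115,.002): # rows of the pale body: sub-pixel edges from brightness (pale vs surroundings) via depth jump
    u,v=proj(q,[e[0],e[1],z]); v=int(round(v)); row=q["range_z"][v]; d0=row[int(round(u))]
    ok=np.abs(row-d0)<.02; a=int(round(u)); b=a
    while ok[a-1]:a-=1
    while ok[b+1]:b+=1
    cen.append(((a+b)/2-u,b-a+1,v)); 
print(np.array(cen).T)
o=np.median([c[0] for c in cen]); mm=d0/q["K"][0,0]; print("cell axis minus TCP in scene columns, mm",o*mm*1000)
u1,_=proj(q,[.6004,-.1518,.064]); print("block col",u1,"TCP col",proj(q,[e[0],e[1],.09]))
cv2.imwrite(sys.argv[1],cv2.resize(q["image"][120:220,240:350],None,fx=6,fy=6,interpolation=cv2.INTER_CUBIC))
E
python3 look.py pics/g.png
```

```text
time_s: 7.05
eef_pos: [0.6019, -0.1525, 0.2055]
tcp_rot: [[-0.625, 0.781, -0.001], [0.781, 0.625, -0.0], [0.0, -0.001, -1.0]]
ft_force: [-0.7, 0.5, -0.0]
grip_width: 0.0243
finger_force: 59.1
[ 0.6019 -0.1525  0.2055] [-0.7028  0.4902 -0.0102] 0.024274809051677733
[[ -0.5498  -0.5966  -0.6434  -0.6905  -0.7376  -0.7849  -0.8323  -0.8799
   -0.9276  -0.9754  -1.0234  -1.0715  -1.1197   1.3319  -0.7167]
 [ 12.      12.      12.      12.      12.      12.      12.      12.
   12.      12.      12.      12.      12.       7.      13.    ]
 [176.     175.     174.     173.     173.     172.     171.     170.
  169.     169.     168.     167.     166.     165.     164.    ]]
cell axis minus TCP in scene columns, mm -1.4958903704581192
block col 295.7806058454726 TCP col [297.1669 173.8626]
```

View pics/g.png

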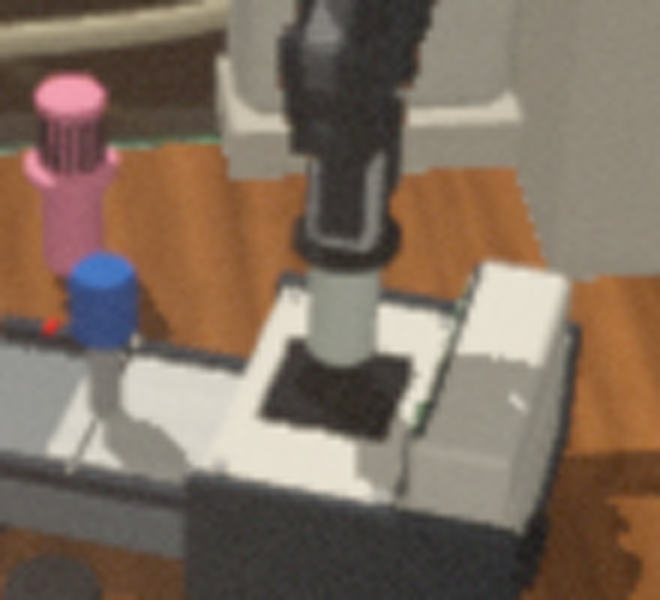

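In the camera's column direction the body axis (crop (344,320)) lines up with the well block (337,388). Going down gently while watching the force.

```bash
python3 -m crank '[[[0,0,0,0,0,0.008,255],[0,0,0,0,0,0.016,255],[0,0,0,0,0,0.024,255],[0,0,0,0,0,0.03,255],[0,0,0,0,0,0.036,255],[0,0,0,0,0,0.036,255]]]'
```

```text
time_s: 7.7
eef_pos: [0.6018, -0.1523, 0.1873]
tcp_rot: [[-0.625, 0.781, -0.001], [0.781, 0.625, 0.0], [0.001, -0.001, -1.0]]
ft_force: [-0.1, 0.0, -0.9]
grip_width: 0.0241
finger_force: 59.1
```

```bash
python3 -m crank '[[[0,0,0,0,0,0.004,255],[0,0,0,0,0,0.008,255],[0,0,0,0,0,0.012,255],[0,0,0,0,0,0.012,255]]]'
```

```text
time_s: 8.1
eef_pos: [0.6018, -0.1524, 0.1816]
tcp_rot: [[-0.625, 0.781, -0.0], [0.781, 0.625, 0.0], [0.0, -0.0, -1.0]]
ft_force: [0.1, -0.3, -0.5]
grip_width: 0.0242
finger_force: 59.1
```

```bash
python3 -m crank '[[[0,0,0,0,0,0.004,255],[0,0,0,0,0,0.008,255],[0,0,0,0,0,0.012,255],[0,0,0,0,0,0.016,255],[0,0,0,0,0,0.016,255]]]'; python3 look.py pics/h.png | head -1
```

```text
time_s: 8.6
eef_pos: [0.6018, -0.1523, 0.1735]
tcp_rot: [[-0.625, 0.781, -0.001], [0.781, 0.625, 0.0], [0.0, -0.0, -1.0]]
ft_force: [0.2, 0.6, -0.8]
grip_width: 0.0243
finger_force: 59.1
[ 0.6018 -0.1523  0.1735] [ 0.2016  0.59   -0.7743] 0.02434385544491962
```

View pics/h.png

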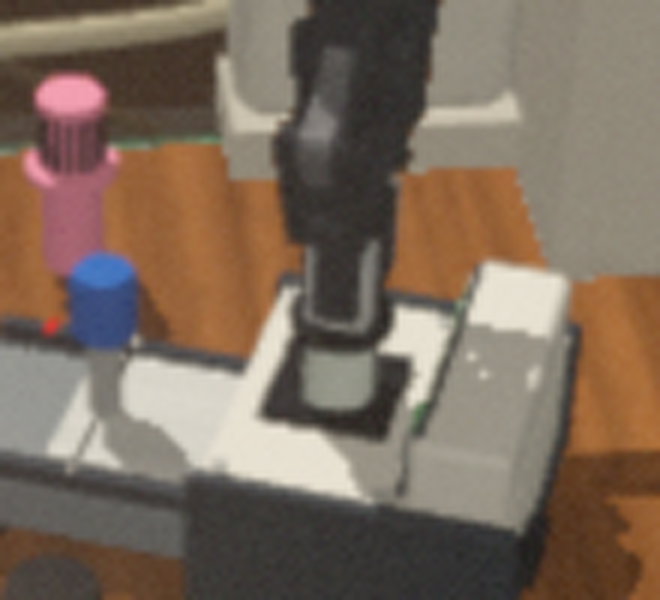

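The body now shows only about 60 px below the flange, compared with 100 before, so it has entered the well without force. Continuing down until the flange lands.

```bash
python3 -m crank '[[[0,0,0,0,0,0.006,255],[0,0,0,0,0,0.012,255],[0,0,0,0,0,0.018,255],[0,0,0,0,0,0.024,255],[0,0,0,0,0,0.03,255],[0,0,0,0,0,0.036,255],[0,0,0,0,0,0.04,255],[0,0,0,0,0,0.04,255]]]'
```

```text
time_s: 9.45
eef_pos: [0.6018, -0.1524, 0.1535]
tcp_rot: [[-0.625, 0.781, -0.001], [0.781, 0.625, 0.0], [0.0, -0.0, -1.0]]
ft_force: [-1.2, -0.3, -1.2]
grip_width: 0.0239
finger_force: 59.1
```

```bash
python3 -m crank '[[[0,0,0,0,0,0.004,255],[0,0,0,0,0,0.008,255],[0,0,0,0,0,0.01,255],[0,0,0,0,0,0.01,255]]]'; python3 -m crank '[[[0,0,0,0,0,0.002,255],[0,0,0,0,0,0.004,255],[0,0,0,0,0,0.004,255]]]'
```

```text
time_s: 9.85
eef_pos: [0.6019, -0.1524, 0.1487]
tcp_rot: [[-0.625, 0.781, -0.0], [0.781, 0.625, 0.0], [0.0, -0.0, -1.0]]
ft_force: [-0.3, 0.7, -0.2]
grip_width: 0.0241
finger_force: 59.1
time_s: 10.15
eef_pos: [0.6022, -0.1525, 0.1481]
tcp_rot: [[-0.625, 0.781, 0.001], [0.781, 0.625, 0.001], [-0.0, 0.001, -1.0]]
ft_force: [-3.9, 1.1, 9.3]
grip_width: 0.0241
finger_force: 59.9
```

The flange has landed: 9 N upward at the expected height. Releasing and going straight up.

```bash
python3 -m crank '[[[0,0,0,0,0,-0.001,200],[0,0,0,0,0,-0.001,100],[0,0,0,0,0,-0.001,0],[0,0,0,0,0,-0.001,0],[0,0,0,0,0,-0.001,0],[0,0,0,0,0,-0.04,0],[0,0,0,0,0,-0.1,0],[0,0,0,0,0,-0.16,0],[0,0,0,0,0,-0.16,0]]]'
python3 look.py pics/i.png | head -1
python3 - <<'E'
from h import *
np.set_printoptions(precision=4,suppress=True)
p=imaging.read_camera("scene"); C=cloud(p); k=p["image"].astype(int)
c=C[(np.hypot(C[...,0]-.6,C[...,1]+.151)<.025)&(C[...,2]>.05)]; c=c[c[:,2]<.12]; print("z hist",np.histogram(c[:,2],np.arange(.05,.121,.005)),c[c[:,2]>.092].mean(0))
b=(k[...,0]>k[...,2]+60)&(k[...,0]>k[...,1]+30)&(C[...,1]>-.15); K=C[b]; t=K[K[:,2]>.092]; print("knob",np.nanmean(K,0),"topdisc",t.mean(0),len(t))
s=env.sense(); X=np.array([.625,-.78,0]); tgt=np.array([.600,-.151,0])-.082*X; print(tgt, np.round(s["tcp_rot"].T@(np.r_[tgt[:2],.134]-s["eef_pos"])/.5,4))
E
```

```text
time_s: 11.05
eef_pos: [0.6038, -0.1534, 0.2309]
tcp_rot: [[-0.625, 0.781, 0.006], [0.781, 0.625, -0.001], [-0.005, 0.004, -1.0]]
ft_force: [-0.0, 0.6, 0.2]
grip_width: 0.0855
finger_force: 0.0
[ 0.6038 -0.1534  0.2309] [-0.0115  0.5557  0.2266] 0.0855358357714553
z hist (array([  0,  18, 110,  93,  25,  26,  29,  27,  33,  71,  22,   0,   0,
         0]), array([0.05 , 0.055, 0.06 , 0.065, 0.07 , 0.075, 0.08 , 0.085, 0.09 ,
       0.095, 0.1  , 0.105, 0.11 , 0.115, 0.12 ])) [ 0.599  -0.1537  0.0979]
knob [ 0.5469 -0.0909  0.089 ] topdisc [ 0.5485 -0.0877  0.0939] 52
[ 0.5487 -0.087   0.    ] [ 0.169  -0.0021  0.1866]
```

View pics/i.png

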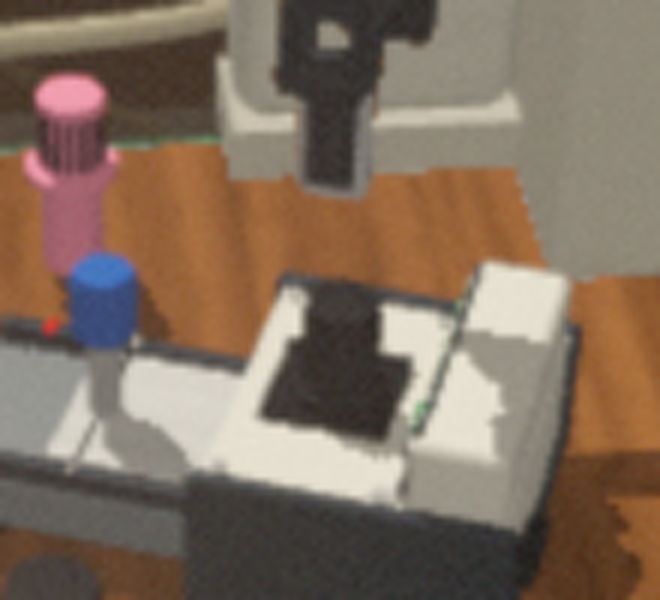

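The standard is seated: its top is at about 99 mm, the flange lies on the block (crop (340,370)), and the gripper is clear. Next the blue knob (105,300).

```bash
python3 -m crank '[[[0,0,0,0.06,0,0,0],[0,0,0,0.13,-0.001,0,0],[0,0,0,0.169,-0.001,0,0],[0,0,0,0.169,-0.001,0.02,0],[0,0,0,0.169,-0.001,0.06,0],[0,0,0,0.169,-0.001,0.1,0],[0,0,0,0.169,-0.001,0.14,0],[0,0,0,0.169,-0.001,0.17,0],[0,0,0,0.169,-0.001,0.187,0],[0,0,0,0.169,-0.001,0.187,0]]]'
```

```text
time_s: 12.15
eef_pos: [0.5482, -0.0871, 0.1319]
tcp_rot: [[-0.625, 0.781, -0.002], [0.781, 0.625, -0.0], [0.001, -0.002, -1.0]]
ft_force: [-0.1, -0.2, 0.3]
grip_width: 0.0855
finger_force: 0.0
```

```bash
python3 -m crank '[[[0,0,0,0,0,0,80],[0,0,0,0,0,0,130],[0,0,0,0,0,0,180],[0,0,0,0,0,0,220],[0,0,0,0,0,0,255],[0,0,0,0,0,0,255],[0,0,0,0,0,0,255]]]'
```

```text
time_s: 12.85
eef_pos: [0.5499, -0.0861, 0.1343]
tcp_rot: [[-0.626, 0.78, 0.003], [0.78, 0.626, 0.001], [-0.001, 0.002, -1.0]]
ft_force: [0.8, 3.2, 6.2]
grip_width: 0.0221
finger_force: 58.6
```

```bash
python3 -m crank '[[[0,0,0,0.01,0,0,255],[0,0,0,0.02,0,0,255],[0,0,0,0.03,0,0,255],[0,0,0,0.04,0,0,255],[0,0,0,0.05,0,0,255],[0,0,0,0.06,0,0,255],[0,0,0,0.064,0,0,255],[0,0,0,0.064,0,0,255],[0,0,0,0.064,0,0,255]]]'
cat > line.py <<'E'
from h import *
np.set_printoptions(precision=4,suppress=True)
s=env.sense(); print(s["eef_pos"],s["ft_force"])
X=np.array([.625,-.78])
for n in("scene","top"):
    q=imaging.read_camera(n); k=q["image"].astype(int)
    R=((k[...,2]>k[...,1]+70)&(k[...,2]>k[...,0]+70)).astype(np.uint8); N,L,st,c=cv2.connectedComponentsWithStats(R)
    for i in range(1,N):
        if 3<=st[i,4]<40:
            w=atz(q,*c[i],.037); 
            if np.hypot(w[0]-.53,w[1]+.06)<.06: print(n,"red meter-x mm",round(1000*X@(w[:2]-[.6,-.151]),1),"px",c[i])
    for t in("shutter_index","shutter_knob","red_line"):
        for r in spot_point(t,q)[:1]: print(n,t,round(r["score"],2),r["xy"],round(1000*X@(atz(q,*r["xy"],.08 if "knob" in t else .037)[:2]-[.6,-.151]),1))
    if n=="scene": cv2.imwrite("pics/j.png",cv2.resize(q["image"][150:220,210:300],None,fx=8,fy=8,interpolation=cv2.INTER_CUBIC))
    else: cv2.imwrite("pics/k.png",cv2.resize(q["image"][150:220,190:290],None,fx=8,fy=8,interpolation=cv2.INTER_CUBIC))
E
python3 line.py
```

```text
time_s: 13.75
eef_pos: [0.5314, -0.063, 0.1344]
tcp_rot: [[-0.625, 0.781, 0.006], [0.781, 0.625, -0.002], [-0.006, 0.003, -1.0]]
ft_force: [9.5, -3.5, -1.7]
grip_width: 0.0223
finger_force: 58.8
[ 0.5314 -0.063   0.1344] [ 9.543  -3.4769 -1.6848]
scene red meter-x mm -113.2 px [248.5 174. ]
scene red meter-x mm -114.7 px [236.4 194.8]
scene shutter_index 0.72 [244.3, 183.8] -110.9
scene red_line 0.88 [244.3, 181.3] -113.7
top red meter-x mm -158.4 px [209.     203.8333]
top shutter_index 0.73 [233.6, 191.9] -104.7
top shutter_knob 0.72 [225.0, 186.1] -108.7
top red_line 0.6 [224.8, 189.7] -115.9
```

View pics/j.png

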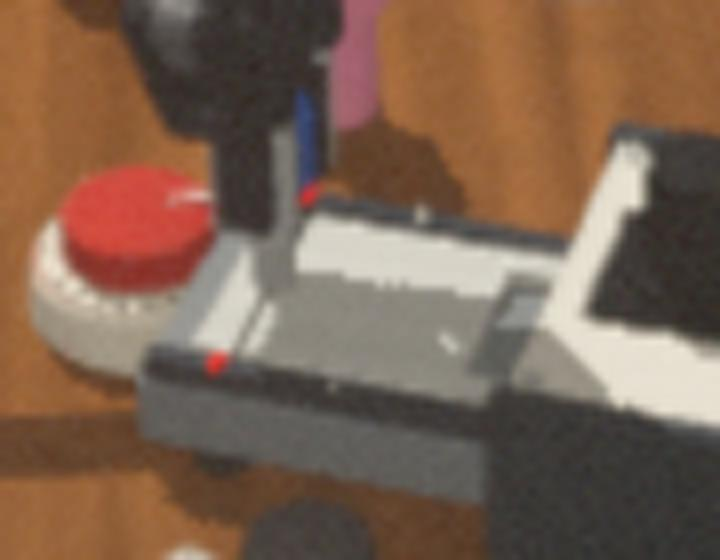

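The slide is out with the knob gripped. The black line at crop (252,340)–(270,295) is still slightly short of the line between the red marks at (215,365) and (312,195). I'll measure it by rectifying the image onto the slide plane, using the first picture (travel 0) as the reference.

```bash
cat > rect.py <<'E'
from h import *
np.set_printoptions(precision=1,suppress=True,linewidth=200)
q=imaging.read_camera("scene"); V=cloud(q); X=np.array([.625,-.78]);Y=np.array([.78,.625])
M=V[...,:2]-[.6,-.151]; mx=M@X; my=M@Y
sel=(abs(mx+.07)<.025)&(abs(my+.02)<.006)&(V[...,2]<.05); print("slide z",np.nanmedian(V[...,2][sel]))
zs=.032
xs=np.arange(-128,-60,.5)
def prof(img,lo,hi):
    ys=np.arange(lo,hi,.5); g=img.min(2).astype(np.float32)
    uv=np.array([[proj(q,[*(np.array([.6,-.151])+x/1000*X+y/1000*Y),zs]) for x in xs] for y in ys]).astype(np.float32)
    return cv2.remap(g,uv[...,0],uv[...,1],cv2.INTER_LINEAR).mean(0)
def dip(pr,c,w=9):
    bg=cv2.blur(pr[None],(25,1))[0]; i=np.where(abs(xs-c)<w)[0]; d=np.maximum(0,(bg-pr)[i]-0.4*(bg-pr)[i].max()); return (d@xs[i])/d.sum(), (bg-pr)[i].max()
b=cv2.imread("pics/b.png")
for lo,hi in((-27,-22),(-22,-17),(-17,-12)):
    print(lo,"before",dip(prof(b,lo,hi),-82),"now",dip(prof(q["image"],lo,hi),-111))
print(env.sense()["eef_pos"],env.sense()["ft_force"])
E
python3 rect.py
```

```text
slide z 0.03620446062539928
-27 before (np.float64(-84.03272951504849), np.float32(7.387802)) now (np.float64(-111.13755444398507), np.float32(10.847275))
-22 before (np.float64(-84.27424251771527), np.float32(34.29492)) now (np.float64(-111.41679798430215), np.float32(22.876877))
-17 before (np.float64(-84.47261081493505), np.float32(29.983292)) now (np.float64(-111.9276982971796), np.float32(26.368225))
[ 0.5 -0.1  0.1] [ 9.3 -3.7 -1.9]
```

```bash
python3 -m crank '[[[0,0,0,0.004,0,0,255],[0,0,0,0.008,0,0,255],[0,0,0,0.008,0,0,255],[0,0,0,0.008,0,0,255]]]'; sed -i 's/-111)/-114)/' rect.py; python3 rect.py; python3 line.py
```

```text
time_s: 14.6
eef_pos: [0.529, -0.06, 0.1344]
tcp_rot: [[-0.624, 0.781, 0.007], [0.781, 0.624, -0.003], [-0.006, 0.004, -1.0]]
ft_force: [10.0, -4.2, -3.1]
grip_width: 0.0221
finger_force: 59.0
slide z 0.036300683872692585
-27 before (np.float64(-84.03272951504849), np.float32(7.387802)) now (np.float64(-116.99874603069802), np.float32(22.861671))
-22 before (np.float64(-84.27424251771527), np.float32(34.29492)) now (np.float64(-116.08128845334643), np.float32(25.853882))
-17 before (np.float64(-84.47261081493505), np.float32(29.983292)) now (np.float64(-115.42987422914611), np.float32(28.191452))
[ 0.5 -0.1  0.1] [ 9.2 -3.6 -1.9]
[ 0.529  -0.0601  0.1344] [ 9.1586 -3.6221 -1.8685]
scene red meter-x mm -114.1 px [248.1667 173.8333]
scene red meter-x mm -114.7 px [236.4 194.8]
scene shutter_index 0.64 [243.4, 183.7] -112.9
scene shutter_knob 0.92 [242.1, 167.5] -113.7
scene red_line 0.92 [244.0, 181.8] -113.7
top red meter-x mm -163.0 px [207. 205.]
top shutter_index 0.92 [228.1, 191.2] -112.6
top shutter_knob 0.96 [224.5, 188.6] -112.5
top red_line 0.78 [226.4, 187.9] -111.2
```

View pics/j.png

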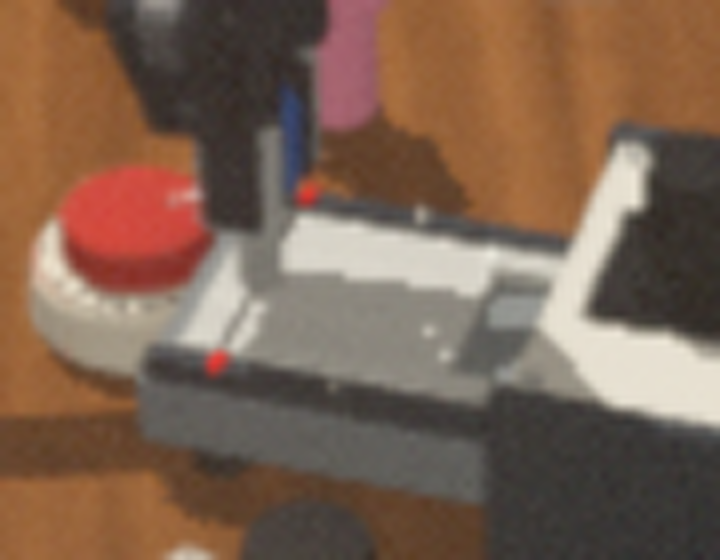

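The black line (225,345)–(253,300) now lies on the line joining the red marks (216,362) and (308,194). The rectified measurement gives about 32 mm of travel and the hold is steady, so I'm handing in.

```bash
python3 -c "
from rig import env
print(env.job_done())"
```

```text
the job is handed in; nothing more can be done
None
```

The job is handed in: cell_24 was seated flush in the well and released first, then the shutter was pulled to the red lines (about 32 mm by the camera) and is held there by the knob. The other two standards were left in the tray and the arm stayed clear of the beaker and bottle, though I took no last check picture of those.

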